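# Release the bench clamp from a smoke alarm

## Task

Free the smoke alarm from the bench clamp: with a fingertip press the ratchet release button on the sliding jaw fully down (it stays down), then push that jaw back along its bar, away from the alarm, until it meets the end stop. Leave the alarm lying flat where it is, lift nothing, leave the other things on the bench alone, and finish clear of everything.

Things in the scene. Friction and masses are not known exactly. Their poses are not given: they have to be found in the camera images.
- clamp: steel quick clamp screwed to the bench (it cannot move). Origin on the bench surface in the line of its bar; z up; its y axis runs along the bar, from the fixed jaw (at y = -152 to -130 mm, 84 mm wide, 62 mm high) towards the free end (y = +203 mm), so +y is 'back', the opening direction; x is across the bar. The bed under the alarm is 12 mm high and 100 mm wide; the toothed bar behind it is 30 mm wide and 24 mm high (26 mm with the teeth)
- jaw (a joint): how far the sliding jaw has been pushed back from its clamping place, m: 0 at the start, grows towards +y of the clamp; the end stop meets it at about 0.060 to 0.100. The jaw cannot move more than about 1 mm until the release is pressed; then it slides with about 4 N of friction plus slight drag (8 N per m/s) and stays where it is left
- jaw_face (a point): point in the middle of the top edge of the face that looks at the alarm (the face to push on). The black jaw plate is 80 mm wide across the bar, 14 mm thick and reaches from 14 to 96 mm above the bench; this point is at 96 mm. The part of this face from 49 mm (top of the alarm) up to 96 mm is bare. Behind the plate a 56 mm wide carriage, top at 45 mm, rides on the bar and carries the release; two ribs stiffen the plate's back within 13 mm of it, up to 66 mm high
- jaw_back (a point): middle of the rear (+y) end face of the jaw's carriage, 86 mm behind jaw_face along the bar, 36 mm above the bench; this end meets the end stop
- release (a joint): how far the release button is pressed, m: 0 up, 0.010 fully down. It moves straight down, needs about 5 N, has no return spring and stays where it is left; the jaw comes free beyond about 0.006, but press it fully
- release_top (a point): centre of the top of the release: a square steel button 34 x 34 mm with cross ribs 1 mm proud, on the carriage behind the jaw plate, its centre 63 mm behind jaw_face (49 mm behind the plate's back). Its top is 60 mm above the bench when up, 50 mm when fully down
- stop: aluminium end stop fixed on the bar behind the jaw, 50 mm wide, 20 mm long, 45 mm high with a 10 mm screw on top. Origin at bench height in the plane of its front face, which the jaw's rear end meets; its place along the bar differs from start to start; axes as the clamp's
- alarm: loose round smoke alarm of mustard plastic, 100 mm across, 34 mm high (37 mm with the small disc on top), about 0.16 kg, lying flat on the clamp's bed between the jaws with about 0.5 mm play, so its top is 49 mm above the bench at most. Origin at the centre of its underside
- cell: bystander: square nine-volt cell 26 x 17 x 48 mm, standing loose; origin under its centre
- socket: bystander: white ceramic bulb socket, 52 mm across, 40 mm high, loose; origin under its centre
- tin: bystander: small jar with a steel cap, 50 mm across, 55 mm high, loose; origin under its centre
- carton: bystander: pale card bulb carton 55 x 55 x 80 mm, standing loose; origin under its centre
- screwdriver: bystander: small steel screwdriver 150 mm long, lying loose on the bench
- tray: bystander: grey open tray 120 x 90 x 30 mm, loose on the bench; origin under its centre
Not all that is in view belongs to the job. There is more than one size of the alarm; the job needs the largest.

How it is judged (in metres and radians):
On the way, in this order (a step that is already met when the one before it is completed fails the run):
1. the release is pressed down (value of joint release above 0.008 m), for 0.1 s.
2. the jaw is back at the end stop (y of jaw_back in the frame of stop above -0.004 m), for 0.1 s.
At the end, for the whole second after the job is handed in: The jaw's rear end is within 4 mm of the end stop and at rest, the release is still down (over 7 of its 10 mm), and the alarm lies flat (within 0.08 rad), at rest and within 12 mm of where it was (y of jaw_back in the frame of stop above -0.004 m and value of joint release above 0.007 m and distance of alarm from where it was at the start of the episode below 0.012 m and angle between alarm's own z axis and vertical below 0.08 rad and linear speed of alarm below 0.02 m/s and not (velocity of joint jaw above 0.005 m/s or velocity of joint jaw below -0.005 m/s)); the robot touches nothing.
It fails at once if the jaw is forced back over the ratchet (more than 5 mm with the release pressed less than 4 mm) (value of joint jaw above 0.005 m and value of joint release below 0.004 m).
It fails at once if the alarm is lifted, tipped or shoved (moved over 20 mm or tilted over 0.3 rad) (distance of alarm from where it was at the start of the episode above 0.02 m or angle between alarm's own z axis and vertical above 0.3 rad).
It fails at once if another thing on the bench is moved by more than 20 mm (distance of any of cell, socket, tin, carton, screwdriver, tray from where it was at the start of the episode above 0.02 m).
It also fails if it takes over 40 s, if anything falls off the work surface, if the arm or the gripper's body presses on something with over 40 N, if the wrist force passes 120 N, or if a joint passes its speed limit or range.

## Robot

A 6-joint arm with a two-finger parallel gripper is mounted at the origin on the work surface. World frame = base frame: x ahead of the robot, y to its left, z up, the work surface at z = 0. Lengths are in mm, angles in degrees, forces in N, time in s.
With the tool pointing down it reaches from about 325 to 775 mm from the base axis. Payload 5.5 kg.
Tool frame: the origin (TCP) lies at the very end of the fingers, on their centre line; the grasp point (between the pads) lies 19 mm behind it; z points along the fingers, y is the line along which they close (so a half turn about z gives the same grasp; the last joint's range is limited). The gripper opens to 88 mm and grips with 3 to 60 N. Pads are 20 mm wide; open, the fingers measure 115 mm over their backs; the gripper's body (75 mm by 178 mm) begins 61 mm behind the grasp point.
Start: joints at [70.777, 5.22, 70.514, -0, 104.267, -3.249], TCP at [165.125, 576.845, 222.631] pointing down, gripper open.
Joint ranges: [-164.24, 164.24], [-49.07, 125.15], [9.68, 141.18], [-86.29, 266.29], [3.28, 154.24], [-151.56, 151.56]. Speed limits (degrees/s): [147.25, 147.25, 172.46, 180, 180, 180].

## Interface

Orientations are given as [roll, pitch, yaw] about the fixed x, y, z axes, in that order (R = Rz(yaw) Ry(pitch) Rx(roll)).
In Python, from plant import manip gives the robot as it stands. The module is installed in compiled form; this text tells all that it offers.
- The arm moves only by the tool servo_tool, never from a script. Its argument "increments" is text: rows parted by semicolons, each of 7 numbers parted by spaces: the shift along the tool's x, y, z scaled (see below), then the turn, a rotation vector about the tool's x, y, z scaled (see below), then the opening, from 0 (shut) to 1 (fully open). In form: tx ty tz rx ry rz gripper; .... A call has 1 to 20 rows; each row shifts and turns the commanded pose from where the row before left it, along the tool's axes as they then stand; what a row does not reach is not made up. The controller multiplies each number of a shift by 300 mm and each number of a turn by pi/2 rad. A row lasts 1/12 s, in which the tool goes at most 41.7 mm and 7.16 degrees, less where a joint would pass 70% of its speed; a pose out of reach is approached as far as the arm can. A call with a number of a shift or a turn outside -1 to 1 is refused whole. A call with a gripper value outside its range is refused whole. The fingers move at their own pace and stop on an object; the grip force is fixed at half the most. Time passes only in rows, so rows that do not move let the fingers close. It gives the time, the measured TCP pose, the force, the opening and the grip force at its end, in the units of the state.
- manip.observe(): the state, without advancing time (a new reading comes with each control period).
- manip.get_image(name): name is "side" or "top" or "wrist"; returns a dict with "frame" (420x560x3 uint8, red, green, blue), "range_z" (420x560 float32, mm along the optical axis (not along the pixel's ray), 0 where there is no reading), "fx", "fy", "cx", "cy" (pixels), "rvec" (rotation vector, rad) and "tvec" (3), from world to camera coordinates, as OpenCV has them. Camera axes: x right, y down, z forward; pixel columns grow to the right and rows downward; lengths in mm; the calibration is good to about 2 mm. A picture is of the moment at which its call begins.
- manip.finish_job(): hands the job in; it is judged then, once.
The state is a dict: "time_s": time; "q": joint angles; "qvel": joint speeds; "joint_efforts": joint torques, N m; "tool_pos": TCP position; "orientation": TCP orientation; "contact_force": force on the tool from outside, world axes, zero at the start; "wrist_torque": the same for the moment, N m; "opening": opening from 0.0 (shut) to 1.0 (fully open); "grasp_force": force on a finger pad.
Only numpy, scipy, OpenCV 4.12 (cv2) and the standard library are available. Lean on these libraries where they do the work, as an engineer would, in place of code of your own. Each camera call takes 0.05 s, during which the arm holds its last target. There are 200 camera calls.

## Working session

There is one attempt and no reset: what is moved stays moved. The work goes in short steps, Python scripts to look and compute and a tool call to move; the robot and the scene stay as the last step left them, time stands still between calls to the robot, and variables do not carry over. Pictures are saved under pics/ and viewed, at most 10 in all, crops included, and the job is handed in when it is done.

Besides the shell and the picture viewer there is one more tool, called after "Call:" as name(argument=value, ...) on one line, values as JSON. servo_tool: Moves the arm, as the interface text tells. Its arguments: {"type":"object","properties":{"increments":{"type":"string"}},"required":["increments"]}

```bash
mkdir -p pics
cat > h.py <<'E'
import numpy as np, cv2
from plant import manip
def grab(n,tag):
    d=manip.get_image(n); cv2.imwrite(f'pics/{tag}.png',d['frame'][:,:,::-1]); np.savez(f'{tag}.npz',**d); return d
def world(d,u,v,r=2):
    u,v=int(u),int(v); p=d['range_z'][v-r:v+r+1,u-r:u+r+1]; z=np.median(p[p>0])
    c=np.array([(u-d['cx'])/d['fx']*z,(v-d['cy'])/d['fy']*z,z])
    R=cv2.Rodrigues(np.array(d['rvec'],float))[0]; return R.T@(c-np.array(d['tvec'],float).ravel())
E
python3 - <<'E'
from h import *
for n in('top','side'): grab(n,n+'1')
print(manip.observe())
E
```

```text
{'time_s': 0.1, 'q': array([ 7.07774183e+01,  5.26031637e+00,  7.05733813e+01, -8.00647562e-04,
        1.04267405e+02, -3.24852870e+00]), 'qvel': array([ 0.02515142,  0.03097264, -0.1349869 , -0.02214793, -0.19889871,
       -0.09982954]), 'joint_efforts': array([ 1.77164020e-03, -4.47851586e+01, -4.07572889e+01,  6.99554617e-02,
        2.83420383e-02, -1.00551072e-04]), 'tool_pos': array([165.03992871, 576.58350199, 221.61981058]), 'orientation': array([-1.79899016e+02, -4.95413947e-03,  1.64025746e+02]), 'contact_force': array([0.17230711, 0.1499006 , 0.92431697]), 'wrist_torque': array([ 0.00940719, -0.00542525,  0.00362546]), 'grasp_force': 0.0, 'opening': 1.0008751095013768}
```

View pics/top1.png

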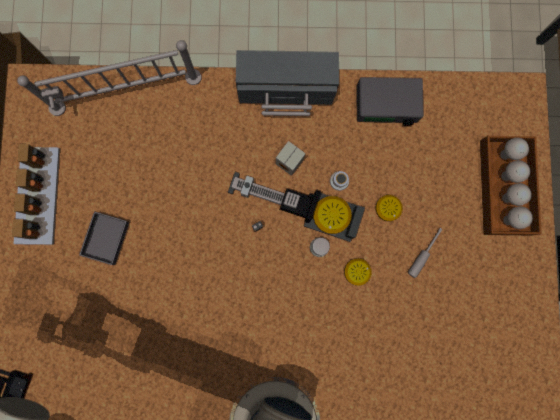

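View pics/side1.png

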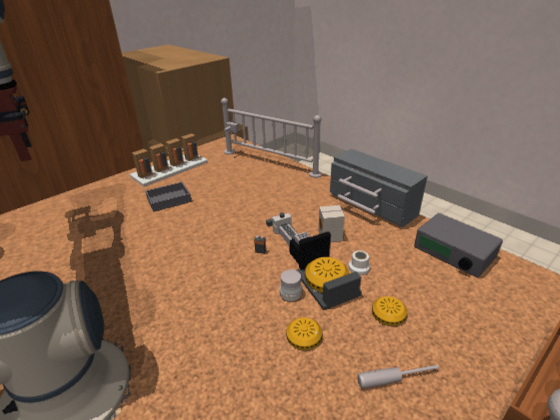

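The top view shows the fixed jaw near (355,222), the alarm at (332,214), the jaw plate at (312,204), the release at (292,200) and the stop near (246,187). I'll enlarge that area.

Run:
```python
from h import *
d=dict(np.load('top1.npz'))
c=d['frame'][150:260,220:380,::-1]; cv2.imwrite('pics/c1.png',cv2.resize(c,None,fx=5,fy=5,interpolation=cv2.INTER_CUBIC))
for n,u,v in [('alarm',332,214),('rel',292,200),('stop',246,186),('carton',291,156),('socket',341,180),('tin',320,246),('cell',257,226),('fixed',355,221)]: print(n,world(d,u,v,1).round(1))
print(d['fx'],d['tvec'],d['rvec'])
```

```text
alarm [ 532.8 -142.7   48.1]
rel [566.3 -38.1  60.6]
stop [603.   81.2  50.5]
carton [677.7 -34.   78.7]
socket [ 623.8 -167.5   41.1]
tin [ 449.2 -110.8   54.9]
cell [499.5  51.2  45.6]
fixed [ 513.9 -200.    61.4]
516.4791142003672 [2.87447871e-01 5.49059118e+02 1.31692074e+03] [ 2.17481827 -2.14961517  0.15230382]
```

View pics/c1.png

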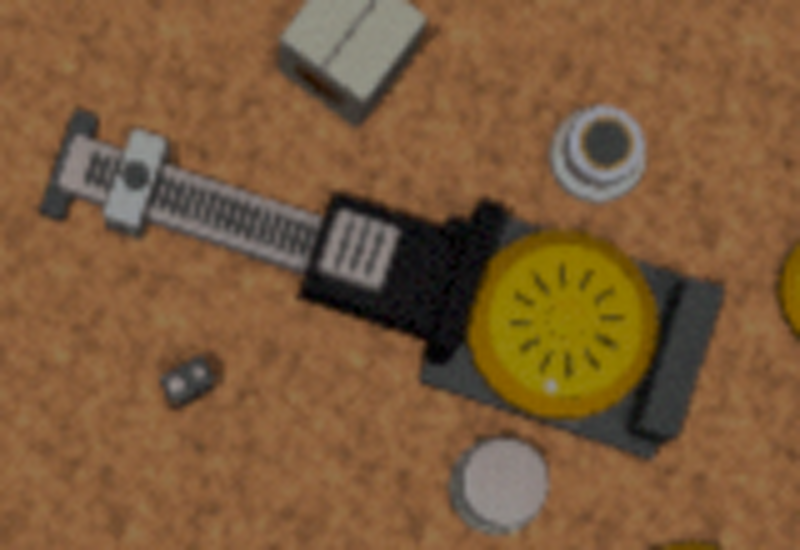

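The crop gives the release centre at crop (360,247), the stop's front face near (152,185) and the alarm at (564,323). The bar runs at about 73° in the world, and tool y is already close to that. Next: move over the release with the fingers shut.

Call:
servo_tool(increments="-0.0925 -0.08 0 0 0 0 0;-0.0925 -0.08 0 0 0 0 0;-0.0925 -0.08 0 0 0 0 0;-0.0925 -0.08 0 0 0 0 0;-0.0925 -0.08 0 0 0 0 0;-0.0925 -0.08 0 0 0 0 0;-0.0925 -0.08 0 0 0 0 0;-0.0925 -0.08 0 0 0 0 0;-0.0925 -0.08 0 0 0 0 0;-0.0925 -0.08 0 0 0 0 0;-0.0925 -0.08 0 0 0 0 0;-0.0925 -0.08 0 0 0 0 0;-0.0925 -0.08 0 0 0 0 0;-0.0925 -0.08 0 0 0 0 0;-0.0925 -0.08 0 0 0 0 0;-0.0925 -0.08 0 0 0 0 0;-0.0925 -0.08 0 0 0 0 0;-0.0925 -0.08 0 0 0 0 0;-0.0925 -0.08 0 0 0 0 0;-0.0925 -0.08 0 0 0 0 0")

```text
time_s: 1.77
tool_pos: [567.1, -39.1, 222.1]
orientation: [-180.0, -0.0, 164.0]
contact_force: [1.0, -0.5, 0.5]
opening: 0.007
grasp_force: 0.0
```

Call:
servo_tool(increments="0 0 0 0 0 0 0;0 0 0 0 0 0 0;0 0 0 0 0 0 0;0 0 0 0 0 0 0")

```text
time_s: 2.1
tool_pos: [566.1, -36.2, 222.8]
orientation: [180.0, -0.0, 164.1]
contact_force: [0.1, 0.2, 0.5]
opening: 0.008
grasp_force: 0.0
```

Run:
```python
from h import *
d=grab('wrist','w1'); print(manip.observe()['tool_pos'],manip.observe()['orientation'])
```

```text
[566.15944623 -36.10354229 223.03892884] [1.79982433e+02 2.39869055e-02 1.64118045e+02]
```

View pics/w1.png

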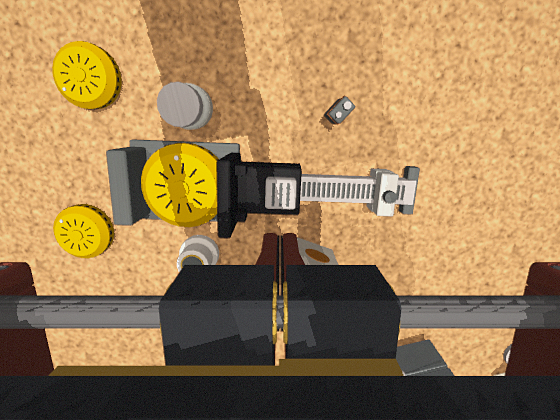

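The wrist view shows the release at (281,192), the stop's front face near (375,190), the carriage's rear end at (300,188), the plate's top near (229,195) and the alarm at (180,185).

Run:
```python
from h import *
d=dict(np.load('w1.npz'))
for n,u,v in [('rel',281,192),('stop top',384,181),('stopend L',375,172),('plate L',230,160),('plate R',229,228),('plate m',230,195),('bar1',310,188),('bar2',365,190),('fixed',121,186),('al',180,185)]: print(n,world(d,u,v,1).round(1))
z=d['range_z']
# all points above 90mm: plate top; button plateau
v,u=np.mgrid[120:260,200:420]; Z=z[v,u]
P=np.stack([(u-d['cx'])/d['fx']*Z,(v-d['cy'])/d['fy']*Z,Z],-1).reshape(-1,3)
R=cv2.Rodrigues(d['rvec'].astype(float))[0]; W=(P-d['tvec'].ravel())@R
def rep(n,m):
    c,s,a=cv2.minAreaRect(W[m][:,:2].astype(np.float32)); print(n,m.sum(),np.round(c,1),np.round(s,1),round(a,1))
h=W[:,2]; near=np.hypot(W[:,0]-566,W[:,1]+37)<30
rep('plate',(h>93)&(h<100)&(np.hypot(W[:,0]-548,W[:,1]+98)<60))
rep('button',(h>57)&(h<64)&near); rep('stop',(h>42)&(h<48)&(np.hypot(W[:,0]-603,W[:,1]-81)<40))
```

```text
rel [568.9 -36.1  60.5]
stop top [591.9  78.5  45. ]
stopend L [584.4  76.7  22.1]
plate L [519.  -73.8  86.6]
plate R [582.7 -94.4  95.4]
plate m [550.9 -83.1  94. ]
bar1 [581.5  -3.2  24.7]
bar2 [601.9  60.   25.1]
fixed [ 515.  -200.2   62. ]
al [ 532.7 -143.4   49.1]
plate 1100 [554.2 -91.2] [13.9 79.2] 71.9
button 909 [571.4 -37.8] [34.  33.8] 71.2
stop 605 [609.4  79. ] [20.8 49.9] 71.3
```

Call:
servo_tool(increments="-0.014 0 0.05 0 0 0.0233 0;0 0 0.05 0 0 0 0;0 0 0.05 0 0 0 0;0 0 0.05 0 0 0 0;0 0 0.05 0 0 0 0;0 0 0.05 0 0 0 0;0 0 0.05 0 0 0 0;0 0 0.05 0 0 0 0;0 0 0.05 0 0 0 0;0 0 0.05 0 0 0 0;0 0 0 0 0 0 0;0 0 0 0 0 0 0")

```text
time_s: 3.15
tool_pos: [569.9, -37.4, 72.5]
orientation: [-180.0, -0.1, 162.0]
contact_force: [0.3, 0.3, 1.0]
opening: 0.007
grasp_force: 0.0
```

Call:
servo_tool(increments="0 0 0.008 0 0 0 0;0 0 0.008 0 0 0 0;0 0 0.008 0 0 0 0;0 0 0.008 0 0 0 0;0 0 0.008 0 0 0 0;0 0 0.008 0 0 0 0;0 0 0.008 0 0 0 0;0 0 0.008 0 0 0 0;0 0 0 0 0 0 0;0 0 0 0 0 0 0")

```text
time_s: 3.98
tool_pos: [570.8, -38.5, 53.4]
orientation: [180.0, 0.0, 161.9]
contact_force: [0.4, 1.0, 1.9]
opening: 0.006
grasp_force: 1.1
```

Call:
servo_tool(increments="0 0 0.004 0 0 0 0;0 0 0.004 0 0 0 0;0 0 0.004 0 0 0 0;0 0 0 0 0 0 0;0 0 0 0 0 0 0")

```text
time_s: 4.4
tool_pos: [570.8, -38.6, 50.3]
orientation: [180.0, 0.0, 161.9]
contact_force: [-0.8, -0.0, 5.7]
opening: -0.001
grasp_force: 2.9
```

Call:
servo_tool(increments="0 0 0.004 0 0 0 0;0 0 0.003 0 0 0 0;0 0 0 0 0 0 0;0 0 0 0 0 0 0;0 0 0 0 0 0 0")

```text
time_s: 4.82
tool_pos: [570.9, -38.5, 50.1]
orientation: [180.0, 0.1, 161.9]
contact_force: [-5.7, -0.3, 14.3]
opening: 0.004
grasp_force: 7.2
```

The release is bottomed: z stayed at 50.1 while the force rose. Next: lift, cross over the plate and look.

Call:
servo_tool(increments="0 0 -0.03 0 0 0 0;0 0 -0.06 0 0 0 0;0 0 -0.06 0 0 0 0;0 0 -0.06 0 0 0 0;0 0 -0.06 0 0 0 0;0 -0.05 0 0 0 0 0;0 -0.05 0 0 0 0 0;0 -0.05 0 0 0 0 0;0 -0.05 0 0 0 0 0;0 -0.05 0 0 0 0 0;0 -0.05 0 0 0 0 0;0 0 0 0 0 0 0;0 0 0 0 0 0 0")

```text
time_s: 5.9
tool_pos: [542.5, -124.3, 128.1]
orientation: [180.0, -0.1, 161.8]
contact_force: [0.4, -0.5, 0.0]
opening: 0.007
grasp_force: 0.0
```

Run:
```python
from h import *
d=grab('wrist','w2'); print(manip.observe()['tool_pos'])
z=d['range_z']; v,u=np.mgrid[0:420,0:560]
P=np.stack([(u-d['cx'])/d['fx']*z,(v-d['cy'])/d['fy']*z,z],-1).reshape(-1,3)
R=cv2.Rodrigues(d['rvec'].astype(float))[0]; W=(P-d['tvec'].ravel())@R; h=W[:,2]; ok=z.ravel()>0
m=ok&(np.hypot(W[:,0]-570.5,W[:,1]+38)<10); print('button h',np.median(h[m]),m.sum())
m=ok&(h>93)&(h<100)&(np.hypot(W[:,0]-554,W[:,1]+91)<55); print('plate',m.sum(),cv2.minAreaRect(W[m][:,:2].astype(np.float32)))
m=ok&(np.hypot(W[:,0]-533,W[:,1]+143)<30)&(h<60); print('alarm',np.median(h[m]),m.sum())
```

```text
[ 542.68477922 -123.7118618   128.2082551 ]
button h 50.629584344547105 449
plate 1886 ((547.1693725585938, -88.943115234375), (14.183196067810059, 65.47187042236328), 71.98902893066406)
alarm 45.80626748624549 3879
```

View pics/w2.png

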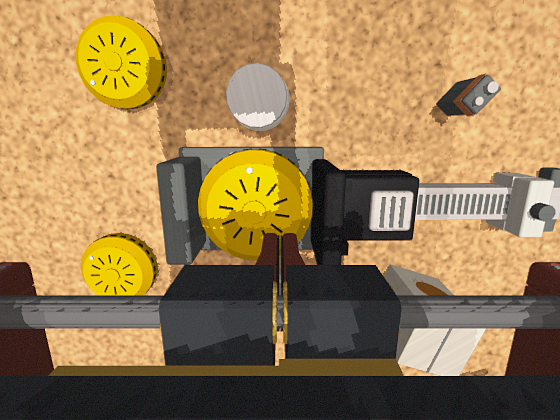

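The button reads 50.6 mm high, so it is down. The fingertip at about (285,240) is in front of the plate's face with a gap of about 14 mm. Next: lower to z≈62, above the alarm's top, then push.

Call:
servo_tool(increments="0 0 0.04 0 0 0 0;0 0 0.04 0 0 0 0;0 0 0.04 0 0 0 0;0 0 0.04 0 0 0 0;0 0 0.04 0 0 0 0;0 0 0.018 0 0 0 0;0 0 0 0 0 0 0;0 0 0 0 0 0 0")

```text
time_s: 6.62
tool_pos: [542.5, -124.0, 62.9]
orientation: [-180.0, -0.0, 161.9]
contact_force: [-0.6, -0.3, -0.1]
opening: 0.007
grasp_force: 0.0
```

Call:
servo_tool(increments="0 0.015 0 0 0 0 0;0 0.015 0 0 0 0 0;0 0.01 0 0 0 0 0;0 0.01 0 0 0 0 0;0 0.01 0 0 0 0 0;0 0.01 0 0 0 0 0;0 0 0 0 0 0 0;0 0 0 0 0 0 0")

```text
time_s: 7.28
tool_pos: [549.4, -104.2, 63.7]
orientation: [-180.0, 0.0, 161.9]
contact_force: [-0.9, -1.4, 1.8]
opening: 0.006
grasp_force: 0.9
```

Call:
servo_tool(increments="0 0.0133 0 0 0 0 0;0 0.0133 0 0 0 0 0;0 0.0133 0 0 0 0 0;0 0.0133 0 0 0 0 0;0 0.0133 0 0 0 0 0;0 0.0133 0 0 0 0 0;0 0.0133 0 0 0 0 0;0 0.0133 0 0 0 0 0;0 0.0133 0 0 0 0 0;0 0.0133 0 0 0 0 0;0 0.0133 0 0 0 0 0;0 0.0133 0 0 0 0 0;0 0.0133 0 0 0 0 0;0 0.0133 0 0 0 0 0;0 0.0133 0 0 0 0 0;0 0.0133 0 0 0 0 0;0 0.0133 0 0 0 0 0;0 0.0133 0 0 0 0 0;0 0 0 0 0 0 0;0 0 0 0 0 0 0")

```text
time_s: 8.95
tool_pos: [571.2, -34.8, 62.6]
orientation: [179.9, -0.1, 162.0]
contact_force: [-0.3, -2.0, 0.4]
opening: 0.006
grasp_force: 0.2
```

Call:
servo_tool(increments="0 0.0067 0 0 0 0 0;0 0.0067 0 0 0 0 0;0 0.0067 0 0 0 0 0;0 0.0067 0 0 0 0 0;0 0 0 0 0 0 0;0 0 0 0 0 0 0")

```text
time_s: 9.45
tool_pos: [573.6, -27.8, 62.6]
orientation: [180.0, -0.1, 161.9]
contact_force: [-0.9, -2.2, -1.6]
opening: 0.006
grasp_force: 1.2
```

Call:
servo_tool(increments="0 0.005 0 0 0 0 0;0 0.005 0 0 0 0 0;0 0.005 0 0 0 0 0;0 0 0 0 0 0 0;0 0 0 0 0 0 0")

```text
time_s: 9.87
tool_pos: [575.6, -23.7, 63.4]
orientation: [180.0, 0.0, 161.9]
contact_force: [-1.7, -2.2, -0.7]
opening: 0.005
grasp_force: 1.3
```

Call:
servo_tool(increments="0 0.005 0 0 0 0 0;0 0.005 0 0 0 0 0;0 0.005 0 0 0 0 0;0 0 0 0 0 0 0;0 0 0 0 0 0 0")

```text
time_s: 10.28
tool_pos: [576.4, -21.0, 63.4]
orientation: [-179.8, -0.0, 161.9]
contact_force: [-3.4, -8.1, -1.1]
opening: 0.001
grasp_force: 4.4
```

Call:
servo_tool(increments="0 0.005 0 0 0 0 0;0 0.005 0 0 0 0 0;0 0 0 0 0 0 0;0 0 0 0 0 0 0;0 0 0 0 0 0 0")

```text
time_s: 10.7
tool_pos: [576.4, -21.0, 63.5]
orientation: [-179.6, -0.0, 161.8]
contact_force: [-9.3, -16.4, 1.8]
opening: 0.005
grasp_force: 9.3
```

The jaw is hard against the stop: no further motion while the force rises to 19 N. Next: back off, lift clear and check.

Call:
servo_tool(increments="0 -0.02 0 0 0 0 0;0 -0.03 0 0 0 0 0;0 -0.03 0 0 0 0 0;0 0 -0.05 0 0 0 0;0 0 -0.06 0 0 0 0;0 0 -0.08 0 0 0 0;0 0 -0.08 0 0 0 0;0 0 -0.08 0 0 0 0;0 0 -0.08 0 0 0 0;0 0 -0.08 0 0 0 0;0 0 0 0 0 0 0;0 0 0 0 0 0 0;0 0 0 0 0 0 0")

```text
time_s: 11.78
tool_pos: [570.2, -39.5, 215.6]
orientation: [180.0, -0.0, 161.9]
contact_force: [-0.2, 0.2, -0.5]
opening: 0.003
grasp_force: 0.0
```

Run:
```python
from h import *
d=grab('wrist','w3'); print(manip.observe()['tool_pos'])
z=d['range_z']; v,u=np.mgrid[0:420,0:560]
P=np.stack([(u-d['cx'])/d['fx']*z,(v-d['cy'])/d['fy']*z,z],-1).reshape(-1,3)
R=cv2.Rodrigues(d['rvec'].astype(float))[0]; W=(P-d['tvec'].ravel())@R; h=W[:,2]; ok=z.ravel()>0
s=W[:,0]*.309+W[:,1]*.951; t=W[:,0]*.951-W[:,1]*.309-555
m=ok&(h>47)&(h<53)&(abs(t)<18)&(s>200)&(s<260); print('button h',np.median(h[m]),m.sum(),np.percentile(s[m],[1,99]))
m=ok&(h>93)&(h<100)&(abs(t)<45); print('plate s',np.percentile(s[m],[1,99]))
m=ok&(h>43)&(h<47.5)&(abs(t)<26)&(s>245); print('stop/carr s',np.percentile(s[m],[1,99]))
m=ok&(np.hypot(W[:,0]-533,W[:,1]+143)<30)&(h<60); print('alarm',np.percentile(h[m],[5,50,95]),m.sum())
```

```text
[569.90532049 -39.48074436 214.7367511 ]
button h 50.15771706485759 930 [213.4206439  257.51728207]
plate s [167.64600326 181.18507458]
stop/carr s [245.93643685 272.71075784]
alarm [44.46497309 45.77491425 48.73782994] 2255
```

View pics/w3.png

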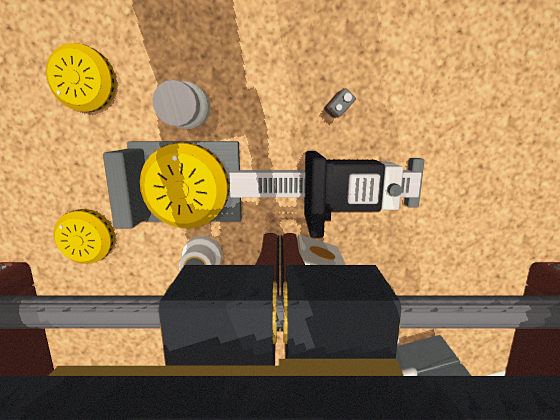

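The carriage's rear end at (384,185) is against the stop, and the button at (365,189) is down at 50 mm. The alarm at (184,185) is flat and in place, and the arm is clear.

```bash
python3 -c "
from plant import manip
print(manip.finish_job())"
```

```text
the job is handed in; nothing more can be done
None
```

The release is pressed fully down, the jaw is back against its end stop, the alarm is lying flat in place, the arm is clear, and the job is handed in (no verdict was returned).

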